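# Loosen the left-hand nut of the sharpening stone

## Task

The grey stone on the flat sharpener is due for changing: loosen the yellow wing nut that holds it by about a quarter turn, and then let go of it. That nut has a left-hand thread, so do not tighten it by turning it the usual way. Leave the nut of the other sharpener, the one with the brown leather wheel, as it is.

Things in the scene. Friction and masses are not known exactly. Their poses are not given: they have to be found in the camera images.
- stone_nut (a joint): Turn (rad) of the yellow wing nut holding the flat grey stone wheel (164 mm diameter, top 120 mm above the bench, locked still) of a green box machine (180 x 180 mm, fixed). 0 = tight, as found. Grows clockwise seen from above: this loosens. Counter-clockwise (negative) tightens and jams at -0.45. Needs 0.15 N m, stays where left, keeps its height.
- stone_nut_grip (a point): Point on that nut's vertical axis, 156 mm above the bench, 36 mm above the wheel, 8 mm below the nut's top. The nut: a flat-sided bar 64 mm long, 14 wide, 30 tall, its sides clear from 16 to 44 mm above the wheel; below it a 24 mm hub and a 52 mm washer, 6 thick. The point turns with the nut: x level along the bar, y across its width, z up.
- strop_nut (a joint): Turn (rad) of the like yellow wing nut on the brown leather honing wheel of the second green machine, of the same shape and sizes. 0 = as found; grows clockwise seen from above. Not to be turned. It turns as easily as the other.
- strop_nut_grip (a point): The same point on the leather wheel's nut, same axes and heights. The machines stand side by side, 300 to 460 mm apart, either one on the left, each turned up to 35 degrees. Loose nearby, all lower than the nuts: a chisel, an oil bottle (130 mm tall), a mallet.

How it is judged:
By the outcome, as a careful person would: the job done as asked, in the order asked, and still so for the second after the job is handed in, with the robot touching nothing.
It also fails if it takes over 29 s, if anything falls off the work surface, if the arm or the gripper's body presses on something with over 40 N, if the wrist force passes 120 N, or if a joint passes its speed limit or range.

## Robot

A 6-joint arm with a two-finger parallel gripper is mounted at the origin on the work surface. World frame = base frame: x ahead of the robot, y to its left, z up, the work surface at z = 0. Lengths are in mm, angles in rad, forces in N, time in s.
With the tool pointing down it reaches from about 250 to 725 mm from the base axis. Payload 4 kg.
Tool frame: the origin (TCP) lies at the very end of the fingers, on their centre line; the grasp point (between the pads) lies 19 mm behind it; z points along the fingers, y is the line along which they close (so a half turn about z gives the same grasp; the last joint's range is limited). The gripper opens to 85 mm and grips with 20 to 120 N. Pads are 22 mm wide; open, the fingers measure 114 mm over their backs; the gripper's body (76 mm by 85 mm) begins 54 mm behind the grasp point. The pads swing forward as they close: fully open they stand 13 mm farther back than shut.
Start: joints at [-1.289, 0.241, 0.005, 1.335, 0, 1.571], TCP at [139.041, -480.278, 231.306] pointing down, gripper open.
Joint ranges: [-2.72, 2.72], [-1.05, 1.87], [-1.09, 1.28], [-1.99, 2.15], [-1.42, 1.44], [-3.14, 3.14]. Speed limits (rad/s): [2.79, 2.79, 3.14, 3.14, 3.14, 3.14].

## Interface

Orientations are given as [roll, pitch, yaw] about the fixed x, y, z axes, in that order (R = Rz(yaw) Ry(pitch) Rx(roll)).
In Python, from bench import get_state, camera, finish_job gives the robot as it stands. The module is installed in compiled form; this text tells all that it offers.
- The arm moves only by the tool carry_out, never from a script. Its arguments are lists of equal length, an entry for each row: "offset": the shift along the tool's x, y, z in cm, a list of three; "roll": the turn about the tool's z in degrees; "fingers": the closure, from 0 (fully open) to 1 (shut). In form: {"offset": [[dx, dy, dz], ...], "roll": [roll, ...], "fingers": [fingers, ...]}. A call has 1 to 12 rows; each row is the pose to reach, as a shift and turn from the pose commanded when the call began, along the tool's axes at that moment; what a row does not reach only later rows make up. A row lasts 1/10 s, in which the tool goes at most 50 mm and 8.59 degrees, less where a joint would pass 70% of its speed; a pose out of reach is approached as far as the arm can. A call with a gripper value outside its range is refused whole. The fingers move at their own pace and stop on an object; the grip force is fixed at half the most. Time passes only in rows, so rows that repeat a pose let the fingers close. It gives the time, the measured TCP pose, the force, the opening and the grip force at its end, in the units of the state.
- get_state(): the state, without advancing time (a new reading comes with each control period).
- camera(name): name is "scene" or "side" or "wrist"; returns a dict with "frame" (384x512x3 uint8, blue, green, red), "camera_matrix" (3x3 intrinsics, pixels), "D" ([k1, k2, p1, p2, k3] as OpenCV has them; the pictures are not rectified), "R" (3x3) and "t" (3): a world point X has camera coordinates R X + t. Camera axes: x right, y down, z forward; pixel columns grow to the right and rows downward; lengths in mm; the calibration is good to about 2 mm. A picture is of the moment at which its call begins. There is no depth.
- finish_job(): hands the job in; it is judged then, once.
The state is a dict: "clock": time; "joint_positions": joint angles; "joint_vel": joint speeds; "tau": joint torques, N m; "tool_pos": TCP position; "ee_rot": TCP orientation; "wrist_force": force on the tool from outside, world axes, zero at the start; "ft_torque": the same for the moment, N m; "width": opening from 0.0 (shut) to 1.0 (fully open); "grasp_force": force on a finger pad.
Only numpy, scipy, OpenCV 4.12 (cv2) and the standard library are available. Lean on these libraries where they do the work, as an engineer would, in place of code of your own. Each camera call takes 0.05 s, during which the arm holds its last target. There are 200 camera calls.

## Working session

There is one attempt and no reset: what is moved stays moved. The work goes in short steps, Python scripts to look and compute and a tool call to move; the robot and the scene stay as the last step left them, time stands still between calls to the robot, and variables do not carry over. Pictures are saved under pics/ and viewed, at most 10 in all, crops included, and the job is handed in when it is done.

Besides the shell and the picture viewer there is one more tool, called by a JSON object that holds its "method" and its "body". carry_out: Moves the arm, as the interface text tells. Its arguments: {"type":"object","properties":{"offset":{"type":"array","items":{"type":"array","items":{"type":"number"}}},"roll":{"type":"array","items":{"type":"number"}},"fingers":{"type":"array","items":{"type":"number"}}},"required":["offset","roll","fingers"]}

```bash
mkdir -p pics; cat > h.py <<'E'
import numpy as np, cv2
from bench import get_state, camera, finish_job
def snap(n,f):
    c=camera(n); cv2.imwrite('pics/'+f,c['frame']); np.savez('pics/'+f+'.npz',**{k:np.array(v) for k,v in c.items()}); return c
def back(c,uv,z):
    p=cv2.undistortPoints(np.array(uv,float).reshape(-1,1,2),np.array(c['camera_matrix'],float),np.array(c['D'],float)).reshape(-1,2)
    R=np.array(c['R']);t=np.array(c['t']).ravel();o=-R.T@t
    d=np.c_[p,np.ones(len(p))]@R
    return o+d*((z-o[2])/d[:,2])[:,None]
E
python3 - <<'E'
from h import *
a=snap('scene','a.png');b=snap('side','b.png')
cv2.imwrite('pics/ab.png',cv2.resize(np.vstack([a['frame'],b['frame']]),None,fx=.78,fy=.78))
for c in(a,b):
    m=cv2.inRange(cv2.cvtColor(c['frame'],cv2.COLOR_BGR2HSV),(22,120,90),(35,255,255))
    n,l,s,ce=cv2.connectedComponentsWithStats(m)
    for i in range(1,n):
        if s[i,4]>25: print(s[i],ce[i],back(c,[ce[i]],150)[0])
    print(-np.array(c['R']).T@np.array(c['t']).ravel())
print(get_state())
E
```

```text
[495 125   8  12  52] [499.03846154 131.5       ] [ 38.07943928 702.87447639 150.        ]
[480 151  11   9  60] [484.25 154.65] [225.49599841 569.15323904 150.        ]
[173 186  23  27 394] [184.46192893 199.86040609] [ 501.02149877 -148.17579821  150.        ]
[267 208   6   7  33] [269.27272727 211.        ] [533.59907121  22.03986717 150.        ]
[358 211  23  32 471] [368.57537155 227.63269639] [579.68015576 198.81235881 150.        ]
[1132.2003106    29.883706    518.12894204]
[199 145  27  20 257] [212.6770428  155.47081712] [570.02770876 190.78483743 150.        ]
[247 286  44  27 366] [268.94808743 302.33879781] [ 492.43693652 -157.68257676  150.        ]
[ 349.41734589 -380.27881331  649.36701213]
{'clock': 0.1, 'joint_positions': array([-1.28901944e+00,  2.41320094e-01,  3.84779616e-03,  1.33521154e+00,
       -4.56921715e-06,  1.57081976e+00]), 'joint_vel': array([ 1.51088845e-03, -3.64147810e-03,  1.63714928e-03, -3.13181243e-05,
       -8.96790493e-04, -2.18296274e-04]), 'tau': array([-1.81553169e-04, -3.73137867e+01,  2.53009701e+01,  1.08454633e-02,
        8.22517359e-05,  2.16032436e-05]), 'tool_pos': array([ 138.87004095, -479.72883242,  230.50649432]), 'ee_rot': array([-3.13970514e+00,  4.61344858e-06,  2.81753462e-01]), 'wrist_force': array([-1.12639391, -0.8298605 , -0.57241388]), 'ft_torque': array([-0.01739656, -0.00229689, -0.02471956]), 'grasp_force': 0.0, 'width': 1.0050407602384313}
```

View pics/ab.png

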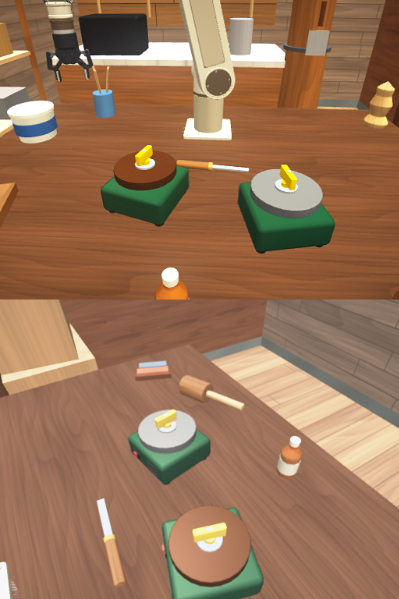

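```bash
cat >> h.py <<'E'
from scipy.optimize import differential_evolution
def mask(f): return cv2.inRange(cv2.cvtColor(f,cv2.COLOR_BGR2HSV),(20,100,60),(36,255,255))
def proj(c,P):
    R=np.array(c['R'],float);return cv2.projectPoints(np.asarray(P,float),cv2.Rodrigues(R)[0],np.array(c['t'],float).reshape(3),np.array(c['camera_matrix'],float),np.array(c['D'],float))[0].reshape(-1,2)
def box(x,y,a):
    u=np.array([np.cos(a),np.sin(a)]);v=np.array([-u[1],u[0]])
    return np.array([[*(np.array([x,y])+i*32*u+j*7*v),z] for i in(-1,1) for j in(-1,1) for z in(134,164)])
def fit(cams,x0,y0,S=4,r=25):
    ms=[]
    for c in cams:
        uv=proj(c,[[x0,y0,150]])[0]; p=proj(c,box(x0,y0,0)); h=int(np.ptp(p,axis=0).max()*.8+15)
        m=mask(c['frame']);k=np.zeros_like(m);u,v=uv.astype(int);k[max(0,v-h):v+h,max(0,u-h):u+h]=1
        ms.append(cv2.resize(m*k,None,fx=S,fy=S,interpolation=cv2.INTER_NEAREST)>0)
    def cost(q):
        t=0
        for c,m in zip(cams,ms):
            k=np.zeros(m.shape,np.uint8);P=(proj(c,box(*q))+.5)*S
            cv2.fillConvexPoly(k,cv2.convexHull(P.astype(np.int32)),1);k=k>0
            t+=1-(k&m).sum()/max(1,(k|m).sum())
        return t/len(cams)
    s=differential_evolution(cost,[(x0-r,x0+r),(y0-r,y0+r),(-np.pi/2-.3,np.pi/2+.3)],seed=1,maxiter=40,popsize=10)
    return s.x[:2].round(1),np.degrees(s.x[2]).round(1),round(s.fun,3)
def load(f): return dict(np.load('pics/'+f+'.npz'))
E
python3 - <<'E'
from h import *
a,b=load('a.png'),load('b.png')
for n,x,y in(('stone',574,194),('strop',496,-154)):
    for cs in([a,b],[a],[b]): print(n,fit(cs,x,y))
s=get_state();y=s['ee_rot'][2];print('tool x',np.cos(y),np.sin(y))
d=np.array([574,194])-s['tool_pos'][:2]
print('shift',d@[np.cos(y),np.sin(y)],d@[np.sin(y),-np.cos(y)])
E
```

```text
stone (array([574.5, 199.5]), np.float64(8.8), np.float64(0.297))
stone (array([574.4, 199.6]), np.float64(8.1), np.float64(0.165))
stone (array([570.9, 189.7]), np.float64(21.6), np.float64(0.348))
strop (array([ 495.3, -149.8]), np.float64(-15.3), np.float64(0.34))
strop (array([ 495.3, -148.9]), np.float64(-13.9), np.float64(0.157))
strop (array([ 493.5, -157.6]), np.float64(-4.0), np.float64(0.516))
tool x 0.9605693820240633 0.2780403969172632
shift 605.2963478435443 -526.1795816894207
```

{"method": "carry_out", "body": {"offset": [[5, -4.4, -2], [10, -8.7, -3], [15, -13, -3], [20, -17.4, -3], [25, -21.8, -3], [30, -26, -3], [30, -26, -3], [30, -26, -3], [30, -26, -3], [30, -26, -3], [30, -26, -3], [30, -26, -3]], "roll": [-8, -16, -24, -32, -40, -48, -56, -64, -72, -80, -88, -90], "fingers": [0, 0, 0, 0, 0, 0, 0, 0, 0, 0, 0, 0]}}

```text
clock: 1.3
tool_pos: [354.8, -146.5, 260.9]
ee_rot: [-3.141, -0.001, 1.857]
wrist_force: [0.2, 0.4, -0.6]
width: 1.0
grasp_force: 0.0
```

```bash
python3 - <<'E'
from h import *
s=get_state();print(s['clock'],s['joint_positions'],s['tool_pos'],s['ee_rot']);y=s['ee_rot'][2]
d=np.array([573,195])-s['tool_pos'][:2]
print('shift',d@[np.cos(y),np.sin(y)],d@[np.sin(y),-np.cos(y)])
E
```

```text
1.3 [-3.91685831e-01 -2.51170275e-03 -1.98016636e-01  1.37631085e+00
 -3.78523018e-05  8.92913613e-01] [ 354.77164698 -146.54268528  260.91215475] [-3.14077485e+00 -6.09866508e-04  1.85699298e+00]
shift 266.04317869167295 305.7712331176304
```

{"method": "carry_out", "body": {"offset": [[3, 3.5, 0], [6, 7, 0], [9, 10.5, 0], [12, 14, 0], [15, 17.5, 0], [18, 21, 0], [21, 24.5, 0], [24, 28, 0], [26.6, 30.6, 0], [26.6, 30.6, 0], [26.6, 30.6, 0], [26.6, 30.6, 0]], "roll": [-8, -16, -24, -32, -40, -48, -56, -64, -72, -80, -88, -90], "fingers": [0, 0, 0, 0, 0, 0, 0, 0, 0, 0, 0, 0]}}

```text
clock: 2.5
tool_pos: [574.6, 194.0, 260.0]
ee_rot: [-3.141, -0.002, -2.856]
wrist_force: [-0.5, -1.3, 0.2]
width: 0.999
grasp_force: 0.0
```

```bash
python3 - <<'E'
from h import *
w=snap('wrist','w.png')
s=get_state();print(s['clock'],s['joint_positions'],s['tool_pos'],s['ee_rot'])
print(proj(w,[[573,195,150]]),fit([w],573,195,S=1),fit([w,load('a.png')],573,195,S=2))
E
```

```text
2.55 [ 3.25266645e-01  4.53582619e-01  3.84632140e-01  1.50381451e+00
 -3.46058829e-05  4.03617045e-02] [574.59035304 193.76646751 260.23492618] [-3.14147864e+00 -1.96566350e-03 -2.85668779e+00]
[[259.60992937 192.4116417 ]] (array([571.4, 199.7]), np.float64(11.2), np.float64(0.237)) (array([572. , 199.5]), np.float64(10.3), np.float64(0.216))
```

View pics/w.png

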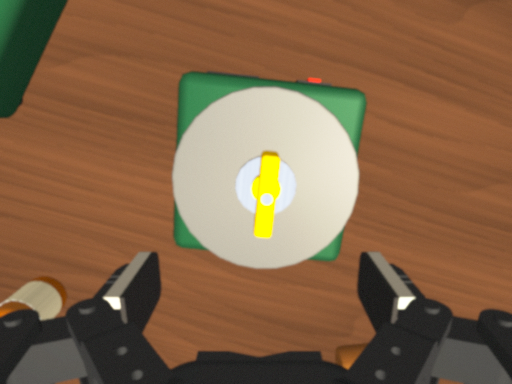

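The wrist view shows the yellow bar from about (271,153) to (263,238), wheel disc centred near (266,177), and stud tip near (266,199). I'll cross-check these.

```bash
python3 - <<'E'
from h import *
w=load('w.png')
print(-w['R'].T@w['t'].ravel())
print('wheel',back(w,[(266,177)],120)[0],'washer',back(w,[(266,185)],126)[0],'stud',back(w,[(266,199)],164)[0])
e=back(w,[(271,156),(263,238)],164);d=e[0]-e[1];print(e,e.mean(0),np.hypot(*d[:2]),np.degrees(np.arctan2(d[1],d[0])))
m=mask(w['frame']);m[:130]=0;m[260:]=0;m[:,:220]=0;m[:,320:]=0
for r in range(146,246,8): q=np.where(m[r])[0];print(r,q.min() if len(q) else 0,q.max() if len(q) else 0)
for a in(8,14,20):print(a,proj(w,box(573,197,np.radians(a))).round().tolist())
i=cv2.resize(w['frame'][130:260,200:340],None,fx=4,fy=4,interpolation=cv2.INTER_CUBIC);cv2.imwrite('pics/wc.png',i)
E
```

```text
[507.14154766 175.01005265 402.1596821 ]
wheel [566.12002627 198.77048446 120.        ] washer [571.50451033 200.25680605 126.        ] stud [572.85330606 199.84497451 164.        ]
[[541.23790262 194.08328158 164.        ]
 [603.28000205 206.58337752 164.        ]] [572.25895234 200.33332955 164.        ] 63.288818132247 -168.60868427544847
146 0 0
154 262 277
162 261 279
170 260 278
178 255 277
186 252 279
194 253 278
202 257 274
210 256 273
218 254 273
226 254 272
234 254 271
242 0 0
8 [[259.0, 148.0], [259.0, 154.0], [276.0, 151.0], [279.0, 157.0], [248.0, 223.0], [247.0, 237.0], [264.0, 225.0], [265.0, 239.0]]
14 [[255.0, 149.0], [254.0, 155.0], [272.0, 150.0], [274.0, 155.0], [252.0, 224.0], [251.0, 238.0], [268.0, 225.0], [270.0, 239.0]]
20 [[251.0, 150.0], [250.0, 156.0], [268.0, 149.0], [269.0, 154.0], [256.0, 225.0], [256.0, 239.0], [272.0, 224.0], [274.0, 238.0]]
```

View pics/wc.png

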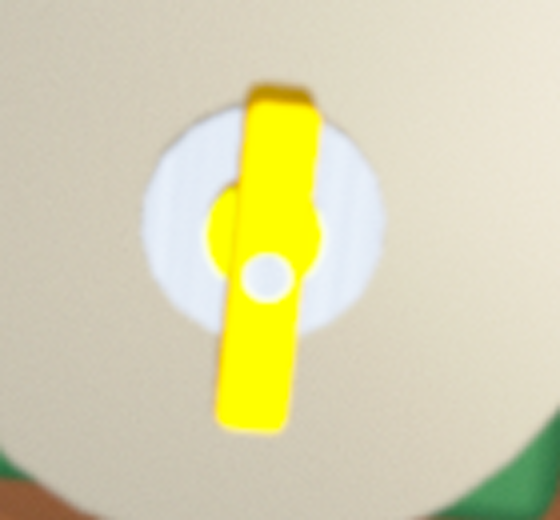

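Centre is about (572.3, 200.2) with the bar at 11.3°. The tool x-axis is at 16.3°, so I need roll +5 and a shift of (0.05, 0.66, 12.2) cm.

{"method": "carry_out", "body": {"offset": [[0.05, 0.66, 0], [0.05, 0.66, 2], [0.05, 0.66, 4.5], [0.05, 0.66, 7], [0.05, 0.66, 9], [0.05, 0.66, 10.5], [0.05, 0.66, 11.5], [0.05, 0.66, 12.2], [0.05, 0.66, 12.2], [0.05, 0.66, 12.2], [0.05, 0.66, 12.2]], "roll": [3, 5, 5, 5, 5, 5, 5, 5, 5, 5, 5], "fingers": [0, 0, 0, 0, 0, 0, 0, 0, 0, 0, 0]}}

```text
clock: 3.65
tool_pos: [573.2, 199.9, 140.4]
ee_rot: [3.141, 0.002, -2.947]
wrist_force: [-0.1, -0.6, -1.0]
width: 1.001
grasp_force: 0.0
```

```bash
python3 - <<'E'
from h import *
w=snap('wrist','w2.png')
s=get_state();print(s['clock'],s['joint_positions'],s['tool_pos'],s['ee_rot'],s['wrist_force'])
E
```

```text
3.7 [ 3.35596646e-01  4.99830477e-01  1.45272981e-01  1.21428049e+00
 -1.82913450e-06  1.41132972e-01] [573.18788366 199.92173246 140.37028307] [ 3.14131900e+00  1.93912228e-03 -2.94712925e+00] [-1.07263113  0.08684514  0.12614576]
```

View pics/w2.png

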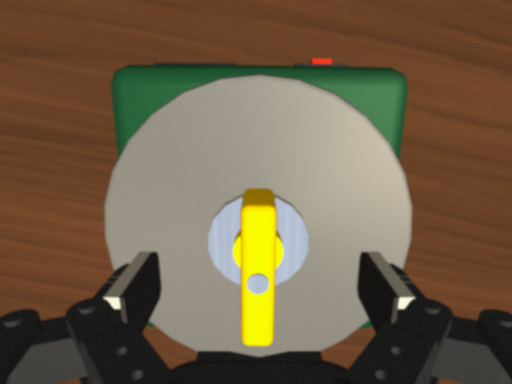

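The bar is upright and centred at column 258, midway between the fingertips at 159 and 359, so I'm closing.

{"method": "carry_out", "body": {"offset": [[0, 0, 0.2], [0, 0, 0.2], [0, 0, 0.2], [0, 0, 0.2], [0, 0, 0.2], [0, 0, 0.2], [0, 0, 0.2], [0, 0, 0.2], [0, 0, 0.2], [0, 0, 0.2]], "roll": [0, 0, 0, 0, 0, 0, 0, 0, 0, 0], "fingers": [0.3, 0.5, 0.7, 1, 1, 1, 1, 1, 1, 1]}}

```text
clock: 4.7
tool_pos: [572.6, 199.4, 137.5]
ee_rot: [-3.141, 0.0, -2.947]
wrist_force: [-0.2, -3.6, 3.0]
width: 0.151
grasp_force: 59.5
```

{"method": "carry_out", "body": {"offset": [[0, 0, 0], [0, 0, 0], [0, 0, 0], [0, 0, 0], [0, 0, 0], [0, 0, 0], [0, 0, 0], [0, 0, 0], [0, 0, 0], [0, 0, 0], [0, 0, 0], [0, 0, 0]], "roll": [2, 6, 10, 14, 18, 22, 26, 30, 34, 38, 42, 45], "fingers": [1, 1, 1, 1, 1, 1, 1, 1, 1, 1, 1, 1]}}

```text
clock: 5.9
tool_pos: [572.7, 199.4, 137.5]
ee_rot: [-3.141, 0.001, 2.549]
wrist_force: [-1.1, -3.0, 3.3]
width: 0.15
grasp_force: 59.5
```

{"method": "carry_out", "body": {"offset": [[0, 0, 0], [0, 0, 0], [0, 0, 0], [0, 0, 0], [0, 0, 0], [0, 0, 0], [0, 0, 0], [0, 0, 0], [0, 0, 0], [0, 0, 0], [0, 0, 0], [0, 0, 0]], "roll": [4, 8, 12, 16, 20, 25, 30, 35, 40, 45, 45, 45], "fingers": [1, 1, 1, 1, 1, 1, 1, 1, 1, 1, 1, 1]}}

```text
clock: 7.1
tool_pos: [572.7, 199.4, 137.5]
ee_rot: [3.141, 0.0, 1.767]
wrist_force: [-0.9, -2.5, 2.3]
width: 0.154
grasp_force: 59.6
```

```bash
python3 - <<'E'
from h import *
w=snap('wrist','w3.png')
s=get_state();print(s['clock'],s['joint_positions'],s['tool_pos'],s['ee_rot'],s['wrist_force'],s['ft_torque'])
E
```

```text
7.15 [ 3.35356561e-01  5.01933897e-01  1.40971004e-01  1.20954517e+00
 -4.59154212e-04  1.71048357e+00] [572.71861012 199.45685229 137.50501891] [3.14124327e+00 4.14546224e-04 1.76646551e+00] [-0.02624125 -3.52274708  3.40311801] [-0.70131732 -0.0084236  -0.12042448]
```

View pics/w3.png

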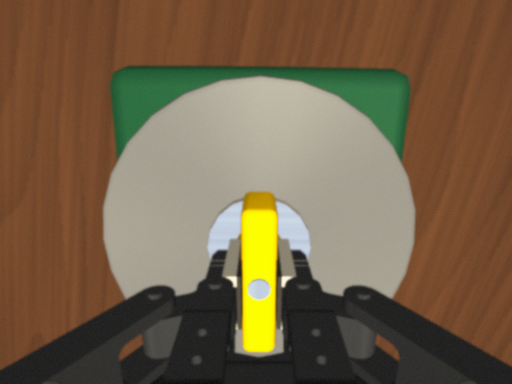

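The bar (column 259, between the pads) turned with the gripper. The floor grain is rotated 90°, and the yaw went from -2.947 to 1.767, which is 90° clockwise. Now I'll release and rise.

{"method": "carry_out", "body": {"offset": [[0, 0, 0], [0, 0, 0], [0, 0, 0], [0, 0, 0], [0, 0, 0], [0, 0, 0], [0, 0, 0], [0, 0, 0], [0, 0, 0], [0, 0, 0]], "roll": [0, 0, 0, 0, 0, 0, 0, 0, 0, 0], "fingers": [0.6, 0.3, 0, 0, 0, 0, 0, 0, 0, 0]}}

```text
clock: 8.15
tool_pos: [572.6, 199.7, 137.3]
ee_rot: [3.142, -0.0, 1.765]
wrist_force: [-0.2, -0.6, -0.3]
width: 1.001
grasp_force: 0.0
```

{"method": "carry_out", "body": {"offset": [[0, 0, -1], [0, 0, -2.5], [0, 0, -4.5], [0, 0, -7], [0, 0, -9.5], [0, 0, -11.5], [0, 0, -12], [0, 0, -12], [0, 0, -12]], "roll": [0, 0, 0, 0, 0, 0, 0, 0, 0], "fingers": [0, 0, 0, 0, 0, 0, 0, 0, 0]}}

```text
clock: 9.05
tool_pos: [572.1, 199.5, 256.3]
ee_rot: [-3.14, 0.0, 1.765]
wrist_force: [0.6, -1.0, -0.4]
width: 1.002
grasp_force: 0.0
```

```bash
python3 - <<'E'
from h import *
w=snap('wrist','w4.png');a=snap('scene','a2.png')
cv2.imwrite('pics/e.png',np.vstack([w['frame'][:300],a['frame'][100:384]]))
s=get_state();print(s['clock'],s['tool_pos'],s['wrist_force'],s['width'])
print(fit([w],573,200,S=1), fit([a],495.3,-149,S=4))
E
```

```text
9.15 [571.85727866 199.44084973 255.7254668 ] [ 0.29711863  0.08863157 -0.4828293 ] 0.9960182530367893
(array([572.8, 199.3]), np.float64(-78.8), np.float64(0.223)) (array([ 495.5, -149. ]), np.float64(-13.9), np.float64(0.163))
```

View pics/e.png

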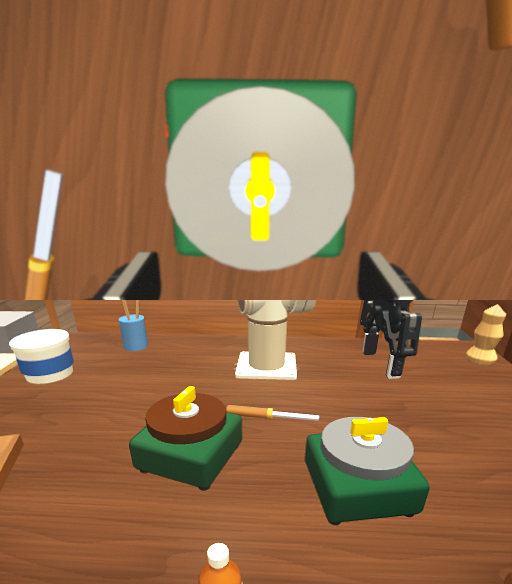

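The nut went from 11.2° to -78.8°, a 90° clockwise turn, and the gripper is open and clear above it. The strop nut is still at -13.9°.

```bash
python3 -c "from bench import finish_job;print(finish_job())"
```

```text
the job is handed in; nothing more can be done
None
```

I loosened the stone nut a quarter turn (90° clockwise seen from above) and let go of it, left the strop nut as it was, and handed the job in.

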